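Gauge a steel strip with the ratchet thimble

TASK

Slide the steel strip gently along its channel on the bench thickness gauge until its far end rests against the stop. Then turn the small ratchet cap on top of the gauge clockwise (seen from above) until the spindle has come down on the strip and the cap slips on its thimble; let it slip about an eighth of a turn, never more than a quarter turn, and do not press the strip harder than the ratchet does. Let go, leaving the strip against the stop and held by the spindle, and leave the other things on the bench alone.

Things in the scene. Friction and masses are not known exactly. Their poses are not given: they have to be found in the camera images.
- gauge: Grey C-shaped bench thickness gauge, screwed to the bench, base 125 x 100 mm. Origin: on the bench, straight under the vertical spindle axis. x axis along the channel towards the stop, y axis to the column. Column and head arm fill x = -20 to 20, y = -20 to 57 mm; the arm lies 80 to 115 mm above the bench, thimble and cap on top of it.
- bed_end (a point): Middle of the open end of the dark bed, on the channel floor, 30 mm above the bench, at x = -90 mm of the gauge. The bed is 36 mm wide; two guide rails 5 mm high and 19 mm apart line the channel from 2 to 57 mm past this point. Nothing stands in front of this end but the strip.
- stop: Steel stop block fixed across the end of the channel, 10 mm thick, 30 mm wide, 20 mm high. Origin: on the channel floor (30 mm above the bench), in the middle of the face that the strip meets, at x = 25 mm of the gauge; x axis as the gauge's.
- strip: Loose steel strip 130 x 16 x 8 mm, about 0.13 kg, lying in the channel, at the start 25 to 38 mm short of the stop. Origin: centre of its underside; x axis along it towards the stop. Pushed home, its near end overhangs the bed's open end by 15 mm, so shut fingertips can push it there, tips about 24 mm above the bench. It slides with about 1 N; more than 20 N on the stop is too rough.
- strip_near (a point): Centre of the strip's end face away from the stop (the end to push), half-way up its thickness.
- strip_far (a point): Centre of the strip's end face next to the stop, half-way up its thickness.
- spindle: Vertical steel spindle, 10 mm diameter, moving down without turning by 2.4 mm per rad of the thimble (15 mm a turn), and staying where it is left. Origin: centre of its flat lower end. It starts 2 to 6.1 mm above the height of the strip's top (38 mm above the bench), so 0.8 to 2.6 rad clockwise bring it down.
- thimble: Aluminium thimble with graduations, 42 mm diameter, 20 mm high, 115 to 135 mm above the bench; turns in place without rising or sinking. A tab sticks out 7.5 mm from its rim. Origin: on the axis at its underside; x axis towards the tab. Turned directly, instead of by the cap, it would over-press the strip. The pressed strip pushes it back with 0.04 N m, less than its friction of 0.055.
- cap_grip (a point): Point on the axis of the ratchet cap where to grip it, 163 mm above the bench, 10 mm below the cap's top, 28 mm above the thimble. The cap is a knurled steel cylinder, 26 mm diameter, 36 mm high, that does not rise or sink. Clockwise lowers the spindle: about 0.055 N m while it runs free, rising on the strip within 0.2 rad to 0.1 N m, when the cap slips smoothly on the standing thimble.
- cap_mark (a point): Outer end of the index line on the cap's top, 11 mm from the axis. At the start the line points the same way as the thimble's tab; the angle from tab to line is the slip so far; it must end between 20 degrees and a quarter turn.
- multimeter: Yellow and black hand multimeter, 150 x 75 x 36 mm, lying to the left; leave alone. Origin: centre of its underside.
- partsbox: Open cardboard box of pins, 120 x 90 x 50 mm, to the right; leave alone. Origin: centre of its underside.
- tapemeasure: Tape measure, 70 x 65 x 35 mm, lying to the left; leave alone. Origin: centre of its underside.
- driver: Screwdriver lying to the right; leave alone. Origin: its underside.
There are look-alikes about, which are no part of the job. Of the things shaped like the gauge, the grey one is meant.

How it is judged (in metres and radians):
On the way, in this order (a step that is already met when the one before it is completed fails the run):
1. the strip's far end rests against the stop (within 2 mm) while the spindle is still clear of it (x of strip_far in the frame of stop above -0.002 m and contact force between spindle and strip below 0.5 N), for 0.2 s.
2. the spindle presses on the strip with more than 5 N and the cap has slipped at least 0.33 rad (contact force between spindle and strip above 5 N and y of cap_mark in the frame of thimble below -0.0036 m), for 0.2 s.
At the end, for the whole second after the job is handed in: The strip is at rest with its far end within 2 mm of the stop, the spindle presses on it with more than 5 N, and the cap has slipped clockwise on the thimble by at least 0.33 rad and no more than a quarter turn (all of step 2 and x of strip_far in the frame of stop above -0.002 m and linear speed of strip below 0.01 m/s); the robot touches nothing.
It fails at once if the strip is forced against the stop (over 20 N) (contact force between strip and stop above 20 N).
It fails at once if the strip is over-pressed by the spindle (over 25 N) (contact force between spindle and strip above 25 N).
It fails at once if the cap slips clearly more than a quarter turn (x of cap_mark in the frame of thimble below -0.0015 m).
It fails at once if a bystander is moved by more than 20 mm (distance of any of multimeter, partsbox, tapemeasure, driver from where it was at the start of the episode above 0.02 m).
It also fails if it takes over 72 s, if anything falls off the work surface, if the arm or the gripper's body presses on something with over 40 N, if the wrist force passes 120 N, or if a joint passes its speed limit or range.

ROBOT

A 6-joint arm with a two-finger parallel gripper is mounted at the origin on the work surface. World frame = base frame: x ahead of the robot, y to its left, z up, the work surface at z = 0. Lengths are in mm, angles in rad, forces in N, time in s.
With the tool pointing down it reaches from about 250 to 775 mm from the base axis. Payload 8.9 kg.
Tool frame: the origin (TCP) lies between the finger pads; the fingertips stand 17 mm ahead of it and the grasp point (between the pads) lies 2 mm behind it (finger_overhang is the z of the fingertips in the tool frame, in mm); z points along the fingers, y is the line along which they close (so a half turn about z gives the same grasp; the last joint's range is limited). The gripper opens to 85 mm and grips with 20 to 120 N. Pads are 22 mm wide; open, the fingers measure 114 mm over their backs; the gripper's body (76 mm by 85 mm) begins 54 mm behind the grasp point. The pads swing forward as they close: fully open they stand 13 mm farther back than shut.
Start: joints at [-1.258, 0.291, -0.153, 1.127, 0, 1.431], TCP at [229.209, -472.321, 248.305] pointing down, gripper open.
Joint ranges: [-2.52, 2.52], [-0.91, 1.74], [-1.3, 1.37], [-1.96, 2.02], [-1.52, 1.47], [-3.14, 3.14]. Speed limits (rad/s): [2.22, 2.22, 2.79, 3.14, 3.14, 3.14].

INTERFACE

Orientations are given as a unit quaternion [w, x, y, z].
In Python, from cell import * gives the robot as it stands.
- The arm moves only by the tool send_rows, never from a script. Its argument "motion" is a list of rows, each a list of 3 entries, a list of its own where there are three numbers: the turn, a rotation vector about the tool's x, y, z in rad, then the shift along the tool's x, y, z in units of 30 mm (1.0 is 30 mm), then the finger opening in mm, from 0 to 85.4. In form: [[[rx, ry, rz], [tx, ty, tz], hand], ...]. A call has 1 to 5 rows; each row shifts and turns the commanded pose from where the row before left it, along the tool's axes as they then stand; what a row does not reach is not made up. A row lasts 1/10 s, in which the tool goes at most 50 mm and 8.59 degrees, less where a joint would pass 70% of its speed; a pose out of reach is approached as far as the arm can. A call is refused whole if a number of a shift passes 1 or a number of a turn 0.15, either way. A call with a gripper value outside its range is refused whole. The fingers move at their own pace and stop on an object; "squeeze" is the grip in N (left out, the last holds). Time passes only in rows, so rows that do not move let the fingers close. It gives the time, the measured TCP pose, the force, the opening and the grip force at its end, in the units of the state.
- get_state(): the state, without advancing time (a new reading comes with each control period).
- get_image(name): name is "side" or "top"; returns a dict with "frame" (400x640x3 uint8, red, green, blue), "fov_y" (degrees; the focal length in pixels is half the picture's height over the tangent of half this angle, whatever the lens; pixels are square), "cx", "cy" (the principal point, pixels), "k1" (the pictures are not rectified: a ray, as slopes to the right and down, at radius r is drawn at 1 + k1 r^2 times it, then the intrinsics apply), "origin" and "orientation" of the camera in the world. Camera axes: x right, y down, z forward; pixel columns grow to the right and rows downward; lengths in mm; the calibration is good to about 2 mm. A picture is of the moment at which its call begins. There is no depth.
- sign_off(): hands the job in; it is judged then, once.
The state is a dict: "time_s": time; "joint_positions": joint angles; "qvel": joint speeds; "joint_torque": joint torques, N m; "tcp_pos": TCP position; "eef_rot": TCP orientation; "force": force on the tool from outside, world axes, zero at the start; "moment": the same for the moment, N m; "finger_gap": finger opening in mm; "gripper_force": force on a finger pad.
Only numpy, scipy, OpenCV 4.12 (cv2) and the standard library are available. Lean on these libraries where they do the work, as an engineer would, in place of code of your own. Each camera call takes 0.05 s, during which the arm holds its last target. There are 200 camera calls.

## Working session

There is one attempt and no reset: what is moved stays moved. The work goes in short steps, Python scripts to look and compute and a tool call to move; the robot and the scene stay as the last step left them, time stands still between calls to the robot, and variables do not carry over. Pictures are saved under pics/ and viewed, at most 10 in all, crops included, and the job is handed in when it is done.

Besides the shell and the picture viewer there is one more tool, called after "Request:" as a command line: name --argument value ..., lists and objects as JSON in quotes. send_rows: Moves the arm, as the interface text tells. Its arguments: {"type":"object","properties":{"motion":{"type":"array","items":{"type":"array"}},"squeeze":{"type":"number"}},"required":["motion"]}

```bash
ls; mkdir -p pics
cat > h.py <<'E'
from cell import *
import numpy as np, cv2
from scipy.spatial.transform import Rotation as R
def K(im):
    f=200/np.tan(np.radians(im["fov_y"])/2)
    return np.array([[f,0,im["cx"]],[0,f,im["cy"]],[0,0,1]]),np.array([im["k1"],0,0,0,0.])
def rot(im):
    o=np.array(im["orientation"],float)
    return R.from_quat(o[[1,2,3,0]]).as_matrix() if o.size==4 else o
def ray(im,px):
    k,d=K(im); p=cv2.undistortPointsIter(np.array([[px]],float),k,d,None,None,(3,50,1e-9))[0,0]
    return rot(im)@np.array([p[0],p[1],1])
def atz(im,px,z):
    r=ray(im,px); o=np.array(im["origin"]); return o+r*(z-o[2])/r[2]
def proj(im,P):
    Rm=rot(im); p=(np.atleast_2d(P)-np.array(im["origin"]))@Rm
    k,d=K(im); return cv2.projectPoints(p,np.zeros(3),np.zeros(3),k,d)[0][:,0]
def snap(n,tag):
    im=get_image(n); cv2.imwrite(f"pics/{tag}.png",im["frame"][:,:,::-1]); np.save(f"pics/{tag}.npy",im,allow_pickle=True); return im
def load(tag): return np.load(f"pics/{tag}.npy",allow_pickle=True).item()
E
python3 - <<'E'
from h import *
for n in("top","side"):
    im=snap(n,n+"0"); print({k:v for k,v in im.items() if k!="frame"})
print(get_state())
E
```

```text
pics
{'fov_y': 43.61391632447045, 'cx': 317.3527736122093, 'cy': 194.53553348411506, 'k1': -0.10791099441696533, 'origin': array([ 253.57023325,  -19.90935984, 1859.97946606]), 'orientation': array([-0.04757137,  0.70948744, -0.7019204 ,  0.04089371])}
{'fov_y': 44.29883336863685, 'cx': 324.41733733438133, 'cy': 200.49854125287317, 'k1': -0.09887374317902785, 'origin': array([-379.18457108, -772.40981495,  760.27174777]), 'orientation': array([-0.46679546,  0.78921983, -0.34078423,  0.2076058 ])}
{'time_s': 0.1, 'joint_positions': array([-1.25830712e+00,  2.91166980e-01, -1.54024298e-01,  1.12666555e+00,
        1.31439276e-05,  1.43151850e+00]), 'qvel': array([-4.57040109e-04, -8.87959058e-04,  2.43560702e-03, -7.60114105e-05,
        8.43154621e-04,  6.15739972e-05]), 'joint_torque': array([ 2.90049702e-04, -5.37978029e+01,  3.31919038e+01,  9.33858129e-03,
       -3.79501907e-04,  1.66866521e-08]), 'tcp_pos': array([ 229.10334155, -471.99346939,  247.8292099 ]), 'eef_rot': array([-5.28833573e-04,  9.74596473e-01,  2.23967485e-01, -3.93181617e-05]), 'force': array([-0.74867738, -0.53057814,  0.28330165]), 'moment': array([ 0.00447647, -0.01849796,  0.00716655]), 'gripper_force': 0.0, 'finger_gap': 85.36640365098847}
```

View pics/top0.png

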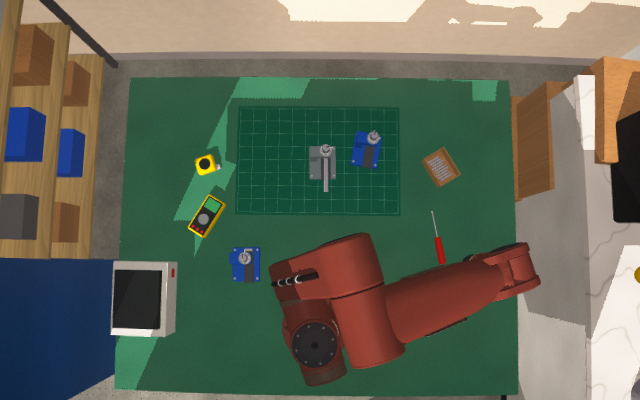

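View pics/side0.png

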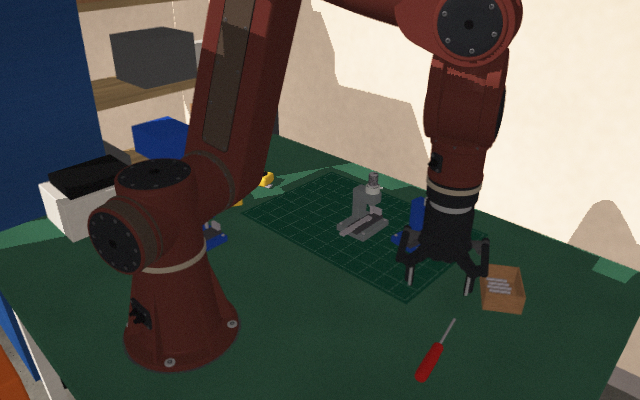

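The top view shows three C-gauges: grey at (322,162), blue at (367,148) and blue at (245,264). The grey one fits the description. Its strip points down the image to (325,190), towards the robot. I'll enlarge it to confirm.

Run:
```python
from h import *
t=load("top0")["frame"][130:205,285:360,::-1]; s=load("side0")["frame"][160:250,325:400,::-1]
a=cv2.resize(t,(450,450),interpolation=cv2.INTER_CUBIC); b=cv2.resize(s,(350,420),interpolation=cv2.INTER_CUBIC)
b=cv2.copyMakeBorder(b,0,30,0,0,cv2.BORDER_CONSTANT)
cv2.imwrite("pics/crop0.png",np.clip(np.hstack([a,b])*1.3,0,255).astype(np.uint8))
```

```text
(no output)
```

View pics/crop0.png

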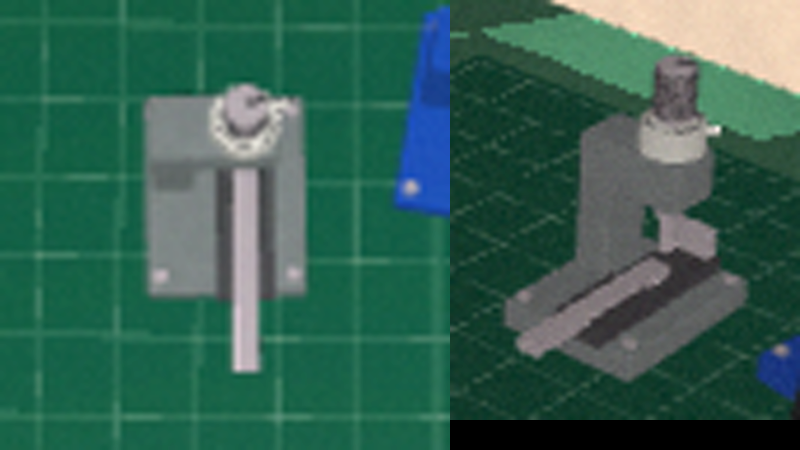

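The crop confirms the grey gauge. Its strip runs from about (326,192) up to the cap at (326,147), the tab points right (−y), and the column is on the left (+y). Next I'll measure it to subpixel precision.

Run:
```python
from h import *
t=load("top0"); s=load("side0")
g=cv2.cvtColor(t["frame"],cv2.COLOR_RGB2GRAY).astype(float)
print(g[184:196,318:334].astype(int))
L=[]
for r in range(160,190):
    row=g[r,320:332]; hi=row[4:8].max(); bg=np.median(row[[1,2,9,10]]); w=np.clip(row-bg-.25*(hi-bg),0,None); w[:2]=0;w[10:]=0
    L.append([(w*np.arange(320,332)).sum()/w.sum(),r])
P=np.array([atz(t,p,38)[:2] for p in L]); print(np.round(P[::4],1))
m=np.polyfit(P[:,0],P[:,1],1); print("yaw",np.arctan(m[0]),m, np.abs(P[:,1]-np.polyval(m,P[:,0])).max())
print("near end top-edge x",[atz(t,(326,v),38) for v in (191,191.8,192.5)])
print("near side",atz(s,(342.1,233.9),34))
print("cap top",atz(t,(325.5,147.3),173),atz(s,(373.9,173.3),173))
# base corners
for p in[(148,97),(303,97),(150,297),(305,297)]: print(atz(t,(285+p[0]/6-.4,130+p[1]/6-.4),12))
```

```text
[[ 67  57  56  57  56  80 155 138 141 133  71  55  59  67  54  54]
 [ 66  57  57  56  57  81 154 140 142 134  73  55  57  67  56  55]
 [ 82  69  69  71  69  89 156 140 143 133  79  84  84  95  82  82]
 [ 69  56  55  56  58  81 155 140 142 132  64  58  60  68  57  57]
 [ 67  57  54  55  56  80 155 141 141 132  66  56  60  68  55  56]
 [ 68  58  54  56  55  82 155 141 142 134  83  57  59  68  55  56]
 [ 68  56  57  57  56  80 154 141 143 136  81  56  56  68  56  54]
 [ 57  57  54  57  57  78 148 136 134 129  81  55  59  68  55  55]
 [ 55  55  55  57  57  58  61  62  61  60  55  56  58  67  56  57]
 [ 58  58  55  55  57  57  59  58  57  59  56  57  61  82  57  57]
 [ 58  58  58  58  59  57  57  57  56  57  57  57  63  81  57  57]
 [ 56  57  57  57  58  59  58  57  57  59  57  58  61  80  59  56]]
[[612.1 -29.8]
 [597.1 -29.9]
 [582.  -30.2]
 [567.  -30.3]
 [552.  -30.5]
 [537.1 -30.6]
 [522.2 -30.5]
 [507.3 -30.6]]
yaw 0.007328559000340024 [ 7.32869020e-03 -3.43709052e+01] 0.2520230156169454
near end top-edge x [array([496.19945582, -33.01741109,  38.        ]), array([493.23289194, -33.04437072,  38.        ]), array([490.63814375, -33.06796577,  38.        ])]
near side [495.17647775 -34.00587681  34.        ]
cap top [630.10694729 -28.96815679 173.        ] [626.63740915 -32.18741318 173.        ]
[671.39033225  31.52837099  12.        ]
[672.31698863 -66.026669    12.        ]
[543.96084404  28.55835954  12.        ]
[544.92372842 -68.08240461  12.        ]
```

```bash
cat >> h.py <<'E'
def pose():
    s=get_state(); q=np.array(s["eef_rot"]); return np.array(s["tcp_pos"]),R.from_quat(q[[1,2,3,0]]),s
def down(yaw): # tool x at yaw, z down
    c,s=np.cos(yaw),np.sin(yaw); return R.from_matrix(np.array([[c,s,0],[s,-c,0],[0,0,-1]]))
def plan(target,yaw,turn,n,hand):
    """turn = rz sum (positive clockwise); prints n rows"""
    p,r,_=pose(); step=(np.array(target)-p)/n
    fix=(r.inv()*(down(yaw)*R.from_rotvec([0,0,-turn]))).as_rotvec()
    print("tilt fix",fix.round(3))
    for i in range(n):
        t=np.round(r.inv().apply(step)/30,2); rv=[0,0,round(turn/n,3)]
        p=p+r.apply(t*30); r=r*R.from_rotvec(rv); step=(np.array(target)-p)/max(n-i-1,1)
        print(f"[{rv},{t.tolist()},{hand}],", "|" if i%5==4 else "")
    print("end",p)
E
python3 - <<'E'
from h import *
t=load("top0")
g=cv2.cvtColor(t["frame"],cv2.COLOR_RGB2GRAY).astype(float)
P=[]
for r in range(178,191):
    row=g[r]; bg=np.median(row[318:322]); 
    e=[]
    l=323.5-np.clip((row[323]-bg)/(155-bg),0,1); bg2=np.median(row[329:331]); q=327.5+np.clip((row[328]-bg2)/(140-bg2),0,1)
    P.append(atz(t,((l+q)/2,r),38)[:2])
P=np.array(P);m=np.polyfit(P[:,0],P[:,1],1); print("strip y at 500,628",np.polyval(m,[500,628]),m, "near x",atz(t,(325.5,191.45),38))
plan([460,-32,250],np.pi,-2.69,20,0)
E
```

```text
strip y at 500,628 [-30.94681922 -30.62769776] [ 2.49313644e-03 -3.21933874e+01] near x [494.51198196 -31.1945897   38.        ]
tilt fix [-0.001 -0.     0.   ]
[[0, 0, -0.135],[0.67, -0.49, -0.0],0], 
[[0, 0, -0.135],[0.73, -0.4, -0.0],0], 
[[0, 0, -0.135],[0.77, -0.3, -0.0],0], 
[[0, 0, -0.135],[0.81, -0.19, -0.0],0], 
[[0, 0, -0.135],[0.82, -0.08, -0.0],0], |
[[0, 0, -0.135],[0.83, 0.03, -0.0],0], 
[[0, 0, -0.135],[0.82, 0.14, -0.0],0], 
[[0, 0, -0.135],[0.79, 0.25, -0.0],0], 
[[0, 0, -0.135],[0.75, 0.36, -0.0],0], 
[[0, 0, -0.135],[0.69, 0.45, -0.01],0], |
[[0, 0, -0.135],[0.62, 0.54, -0.0],0], 
[[0, 0, -0.135],[0.55, 0.62, -0.01],0], 
[[0, 0, -0.135],[0.46, 0.69, -0.0],0], 
[[0, 0, -0.135],[0.36, 0.75, -0.01],0], 
[[0, 0, -0.135],[0.26, 0.79, -0.0],0], |
[[0, 0, -0.135],[0.15, 0.81, -0.01],0], 
[[0, 0, -0.135],[0.04, 0.83, -0.0],0], 
[[0, 0, -0.135],[-0.08, 0.82, -0.01],0], 
[[0, 0, -0.135],[-0.19, 0.8, -0.0],0], 
[[0, 0, -0.135],[-0.29, 0.78, -0.01],0], |
end [460.07103352 -31.87093372 250.00272403]
```

Request:
send_rows --motion '[[[0,0,-0.135],[0.67,-0.49,0],0],[[0,0,-0.135],[0.73,-0.4,0],0],[[0,0,-0.135],[0.77,-0.3,0],0],[[0,0,-0.135],[0.81,-0.19,0],0],[[0,0,-0.135],[0.82,-0.08,0],0]]' --squeeze 20

```text
time_s: 0.6
tcp_pos: [287.1, -361.0, 248.0]
eef_rot: [-0.0, 0.844, 0.536, 0.0]
force: [-0.3, -0.8, -1.1]
finger_gap: 12.4
gripper_force: 0.0
```

Request:
send_rows --motion '[[[0,0,-0.135],[0.83,0.03,0],0],[[0,0,-0.135],[0.82,0.14,0],0],[[0,0,-0.135],[0.79,0.25,0],0],[[0,0,-0.135],[0.75,0.36,0],0],[[0,0,-0.135],[0.69,0.45,0],0]]'

```text
time_s: 1.1
tcp_pos: [344.7, -250.8, 248.1]
eef_rot: [-0.0, 0.619, 0.786, 0.0]
force: [0.7, 0.9, 0.0]
finger_gap: -0.2
gripper_force: 0.0
```

Request:
send_rows --motion '[[[0,0,-0.135],[0.62,0.54,0],0],[[0,0,-0.135],[0.55,0.62,0],0],[[0,0,-0.135],[0.46,0.69,0],0],[[0,0,-0.135],[0.36,0.75,0],0],[[0,0,-0.135],[0.26,0.79,0],0]]'

```text
time_s: 1.6
tcp_pos: [402.5, -140.8, 248.1]
eef_rot: [-0.0, 0.324, 0.946, 0.0]
force: [0.1, -0.5, 0.7]
finger_gap: 0.1
gripper_force: 0.0
```

Request:
send_rows --motion '[[[0,0,-0.135],[0.15,0.81,0],0],[[0,0,-0.135],[0.04,0.83,0],0],[[0,0,-0.135],[-0.08,0.82,0],0],[[0,0,-0.135],[-0.19,0.8,0],0],[[0,0,-0.135],[-0.29,0.78,0],0]]'

```text
time_s: 2.1
tcp_pos: [460.4, -31.2, 248.1]
eef_rot: [-0.0, -0.008, 1.0, 0.0]
force: [-0.1, -1.1, 0.0]
finger_gap: -0.1
gripper_force: 0.0
```

Request:
send_rows --motion '[[[0,0,0],[0,0,1],0],[[0,0,0],[0,0,1],0],[[0,0,0],[0,0,1],0],[[0,0,0],[0,0,1],0],[[0,0,0],[0,0,1],0]]'

```text
time_s: 2.6
tcp_pos: [459.9, -32.1, 97.1]
eef_rot: [-0.0, -0.005, 1.0, 0.0]
force: [0.6, 0.5, 0.2]
finger_gap: 0.3
gripper_force: 0.0
```

Request:
send_rows --motion '[[[0,0,0],[0,0,0.9],0],[[0,0,0],[0,0,0.6],0],[[0,0,0],[0,0,0.4],0],[[0,0,0],[0,0,0],0]]'

```text
time_s: 3.0
tcp_pos: [458.7, -31.9, 39.8]
eef_rot: [-0.002, -0.005, 1.0, 0.0]
force: [0.1, 0.1, 0.3]
finger_gap: -0.1
gripper_force: 0.0
```

Run:
```python
from h import *
p,r,s=pose(); print(p,r.as_matrix().round(3).tolist(),s["joint_positions"].round(3),s["force"])
b=snap("side","side1"); 
tip=p+r.apply([0,0,17]); print(proj(b,[tip,p]))
c=b["frame"][150:290,280:420,::-1]; cv2.imwrite("pics/c1.png",np.clip(cv2.resize(c,(600,600),interpolation=cv2.INTER_CUBIC)*1.4,0,255).astype(np.uint8))
```

```text
[458.6778898  -31.88072307  39.77679179] [[-1.0, -0.01, -0.003], [-0.01, 1.0, 0.001], [0.003, 0.001, -1.0]] [-0.229  0.413 -0.614  0.548 -0.    -0.239] [0.08369029 0.13044471 0.34824191]
[[332.54107341 242.31253317]
 [332.67005647 237.04151537]]
```

View pics/c1.png

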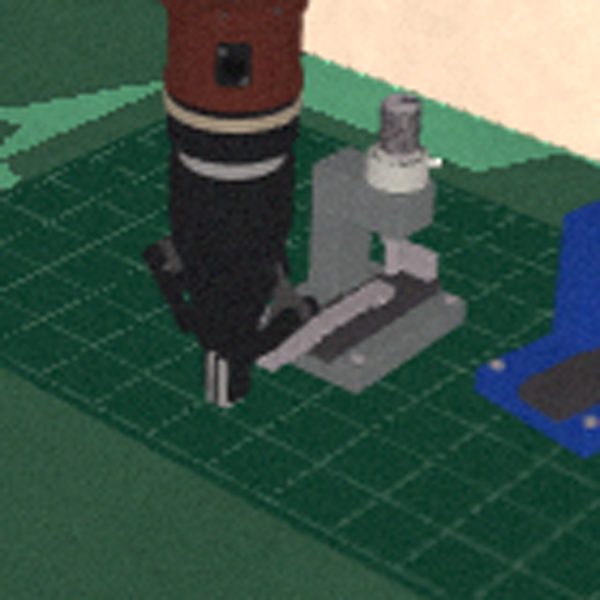

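The fingertips sit at crop (228,400), where the projection puts them at (225,395), so the side calibration is good. The strip's near end is at crop (268,362), just ahead. I'll push gently towards +x, which is tool −x.

Request:
send_rows --motion '[[[0,0,0],[-0.3,0.03,-0.04],0],[[0,0,0],[-0.3,0,0],0],[[0,0,0],[-0.15,0,0],0],[[0,0,0],[-0.1,0,0],0],[[0,0,0],[-0.1,0,0],0]]'

```text
time_s: 3.55
tcp_pos: [488.7, -30.9, 42.6]
eef_rot: [-0.0, -0.005, 1.0, -0.0]
force: [-1.4, 0.4, 0.7]
finger_gap: 0.5
gripper_force: 0.6
```

Request:
send_rows --motion '[[[0,0,0],[-0.1,0,0],0],[[0,0,0],[-0.1,0,0],0],[[0,0,0],[-0.1,0,0],0],[[0,0,0],[-0.05,0,0],0],[[0,0,0],[0,0,0],0]]'

```text
time_s: 4.05
tcp_pos: [499.5, -30.9, 42.5]
eef_rot: [0.0, -0.005, 1.0, -0.0]
force: [0.1, 0.5, -1.2]
finger_gap: -0.1
gripper_force: 0.0
```

Run:
```python
from h import *
p,r,s=pose(); print(p,s["force"],s["moment"])
b=snap("side","side2")
c=b["frame"][170:260,310:400,::-1]; cv2.imwrite("pics/c2.png",np.clip(cv2.resize(c,(600,600),interpolation=cv2.INTER_CUBIC)*1.4,0,255).astype(np.uint8))
```

```text
[499.5457192  -30.92289136  42.51828578] [ 0.07783896  0.52258812 -1.17658674] [-0.0039318   0.00693432 -0.04535254]
```

View pics/c2.png

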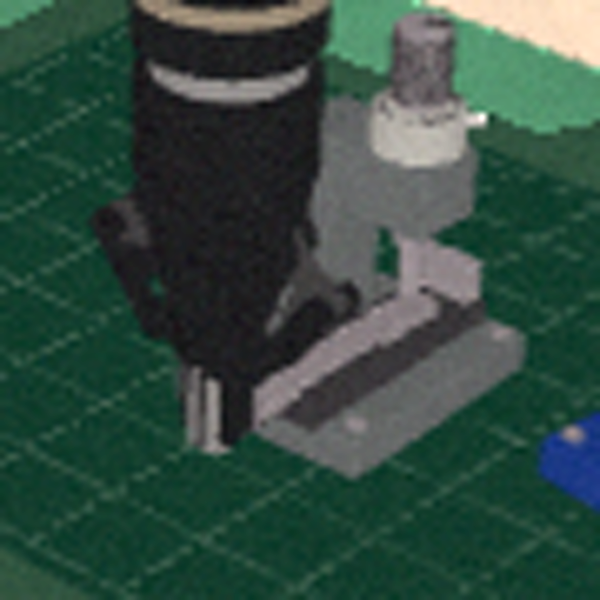

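The strip's near end, at crop (255,405), is moving with the fingers, and its far end is approaching the stop near (440,285). I'll continue in smaller steps.

Request:
send_rows --motion '[[[0,0,0],[-0.06,0,0.02],0],[[0,0,0],[-0.06,0,0],0],[[0,0,0],[-0.05,0,0],0],[[0,0,0],[-0.03,0,0],0],[[0,0,0],[0,0,0],0]]'

```text
time_s: 4.6
tcp_pos: [505.4, -30.9, 41.9]
eef_rot: [0.0, -0.005, 1.0, -0.0]
force: [-0.1, 0.9, -0.1]
finger_gap: 0.1
gripper_force: 0.0
```

Request:
send_rows --motion '[[[0,0,0],[-0.02,0,0],0],[[0,0,0],[-0.02,0,0],0],[[0,0,0],[-0.02,0,0],0],[[0,0,0],[-0.02,0,0],0]]'

```text
time_s: 5.0
tcp_pos: [507.5, -30.8, 41.9]
eef_rot: [-0.0, -0.005, 1.0, 0.0]
force: [-0.5, -0.4, 0.4]
finger_gap: -0.1
gripper_force: 0.6
```

Request:
send_rows --motion '[[[0,0,0],[-0.015,0,0],0],[[0,0,0],[-0.015,0,0],0],[[0,0,0],[-0.015,0,0],0],[[0,0,0],[-0.015,0,0],0],[[0,0,0],[-0.015,0,0],0]]'

```text
time_s: 5.5
tcp_pos: [509.8, -30.8, 41.9]
eef_rot: [0.0, -0.005, 1.0, 0.0]
force: [-1.9, -0.1, 0.8]
finger_gap: -0.1
gripper_force: 0.6
```

Request:
send_rows --motion '[[[0,0,0],[-0.015,0,0],0],[[0,0,0],[-0.015,0,0],0],[[0,0,0],[-0.015,0,0],0]]'

```text
time_s: 5.8
tcp_pos: [511.2, -30.7, 41.9]
eef_rot: [0.0, -0.005, 1.0, 0.0]
force: [-2.0, 0.4, -0.2]
finger_gap: 0.0
gripper_force: 0.7
```

Request:
send_rows --motion '[[[0,0,0],[-0.012,0,0],0],[[0,0,0],[-0.012,0,0],0],[[0,0,0],[0,0,0],0]]'

```text
time_s: 6.1
tcp_pos: [512.0, -30.8, 41.9]
eef_rot: [0.0, -0.005, 1.0, 0.0]
force: [-1.0, 0.8, 0.7]
finger_gap: 0.4
gripper_force: 0.4
```

Run:
```python
from h import *
p,r,s=pose(); print(p,s["force"])
```

```text
[511.99143963 -30.77929137  41.9309473 ] [-1.02745558  0.83410596  0.66218562]
```

Request:
send_rows --motion '[[[0,0,0],[-0.012,0,0],0],[[0,0,0],[-0.012,0,0],0]]'

```text
time_s: 6.3
tcp_pos: [512.6, -30.7, 41.9]
eef_rot: [-0.0, -0.005, 1.0, 0.0]
force: [-0.4, -0.8, 1.0]
finger_gap: -0.1
gripper_force: 0.5
```

Run:
```python
from h import *
b=snap("side","side3")
c=b["frame"][170:260,310:400,::-1]; cv2.imwrite("pics/c3.png",np.clip(cv2.resize(c,(600,600),interpolation=cv2.INTER_CUBIC)*1.4,0,255).astype(np.uint8))
```

```text
(no output)
```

View pics/c3.png

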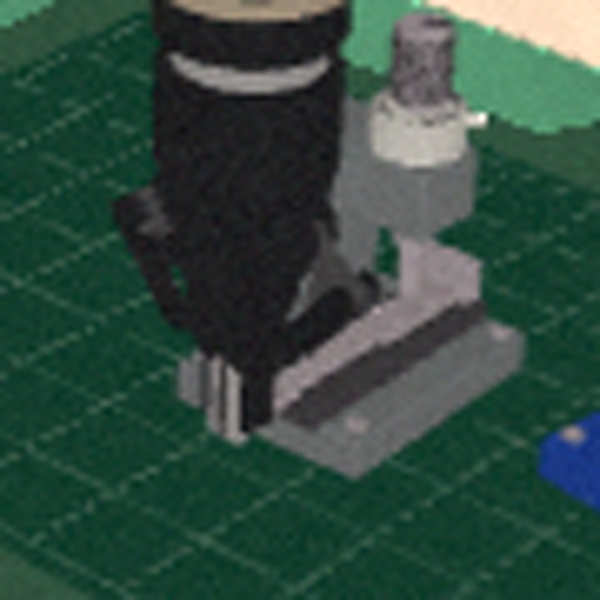

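The strip now nearly reaches the stop. No gap shows near crop (425,285), but the force hasn't risen yet, so I'll creep on.

Request:
send_rows --motion '[[[0,0,0],[-0.012,0,0],0],[[0,0,0],[-0.012,0,0],0],[[0,0,0],[-0.012,0,0],0]]'

```text
time_s: 6.65
tcp_pos: [513.7, -30.8, 41.9]
eef_rot: [0.0, -0.005, 1.0, -0.0]
force: [-1.1, -0.5, 0.8]
finger_gap: 0.2
gripper_force: 0.5
```

Request:
send_rows --motion '[[[0,0,0],[-0.012,0,0],0],[[0,0,0],[-0.012,0,0],0]]'

```text
time_s: 6.85
tcp_pos: [514.1, -30.7, 41.9]
eef_rot: [-0.0, -0.005, 1.0, -0.0]
force: [-3.6, -0.5, 3.2]
finger_gap: 0.2
gripper_force: 1.6
```

Request:
send_rows --motion '[[[0,0,0],[-0.008,0,0],0],[[0,0,0],[0,0,0],0]]'

```text
time_s: 7.05
tcp_pos: [514.1, -30.7, 41.8]
eef_rot: [-0.0, -0.005, 1.0, -0.0]
force: [-4.1, -1.4, 3.1]
finger_gap: -0.2
gripper_force: 2.1
```

Request:
send_rows --motion '[[[0,0,0],[0,0,0],0],[[0,0,0],[0,0,0],0]]'

```text
time_s: 7.25
tcp_pos: [514.2, -30.7, 41.8]
eef_rot: [-0.0, -0.005, 1.0, 0.0]
force: [-4.1, -0.9, 3.1]
finger_gap: 0.1
gripper_force: 2.6
```

Contact: the force has risen to 4 N and the TCP has stopped at x=514.2. That puts the gauge axis at x≈514.2+11+105=630, which matches the top view's 630.1. I'll back off and rise.

Request:
send_rows --motion '[[[0,0,0],[0.3,0,0],0],[[0,0,0],[0.5,0,0],0],[[0,0,-0.1],[0,0,-1],0],[[0,0,-0.12],[0,0,-1],0],[[0,0,-0.12],[0,0,-1],0]]'

```text
time_s: 7.75
tcp_pos: [490.7, -30.9, 133.1]
eef_rot: [0.001, -0.177, 0.984, -0.0]
force: [0.2, -0.1, -0.9]
finger_gap: -0.1
gripper_force: 0.0
```

Request:
send_rows --motion '[[[0,0,-0.13],[0,0,-1],60],[[0,0,-0.13],[0,0,-1],60],[[0,0,-0.13],[0,0,-0.9],60],[[0,0,-0.13],[0,0,0],60]]'

```text
time_s: 8.15
tcp_pos: [492.9, -31.4, 222.6]
eef_rot: [0.003, -0.424, 0.906, -0.002]
force: [0.3, -0.0, 0.1]
finger_gap: 58.3
gripper_force: 0.0
```

Run:
```python
from h import *
p,r,s=pose(); print(p,s["joint_positions"].round(2)); m=r.as_matrix(); y=np.arctan2(m[1,0],m[0,0]); print(y)
t=-0.8
plan([630,-30.3,205],y-t,t,6,60)
a=snap("top","top4"); b=snap("side","side4")
C=cv2.resize(a["frame"][130:205,285:360,::-1],(400,400),interpolation=cv2.INTER_CUBIC);D=cv2.resize(b["frame"][165:240,340:415,::-1],(400,400),interpolation=cv2.INTER_CUBIC)
cv2.imwrite("pics/c4.png",np.clip(np.hstack([C,D])*1.4,0,255).astype(np.uint8))
```

```text
[492.90894161 -31.37751928 222.56428815] [-0.21  0.24 -0.29  1.03  0.   -1.09]
-2.2659198856978824
tilt fix [-0.006  0.004 -0.   ]
[[0, 0, -0.133],[-0.49, -0.58, 0.1],60], 
[[0, 0, -0.133],[-0.41, -0.64, 0.1],60], 
[[0, 0, -0.133],[-0.32, -0.69, 0.1],60], 
[[0, 0, -0.133],[-0.23, -0.73, 0.11],60], 
[[0, 0, -0.133],[-0.13, -0.75, 0.1],60], |
[[0, 0, -0.133],[-0.03, -0.76, 0.11],60], 
end [630.05114703 -30.34888327 204.97709316]
```

View pics/c4.png

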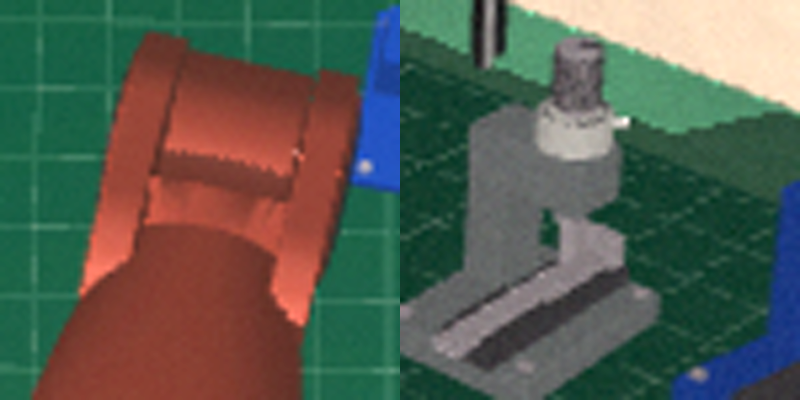

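The side crop shows the strip running under the spindle to the stop, with the cap at crop (579,45) to (605,100). I'll check the axis estimate against the cap edges in both cameras.

Run:
```python
from h import *
t=load("top0"); s=load("side4")
print(proj(s,[[630,-30.3,163],[630,-30.3,173],[630,-30.3,125],[631,-30.3,163],[630,-29.3,163]]))
print(proj(t,[[630,-30.3,173],[630,-30.3,135]]))
G=cv2.cvtColor(s["frame"],cv2.COLOR_RGB2GRAY).astype(int)
print(G[170:192:2,364:385]); 
print(cv2.cvtColor(t["frame"],cv2.COLOR_RGB2GRAY).astype(int)[141:156,317:337])
```

```text
[[373.90310394 175.94837047]
 [374.10542892 172.72900938]
 [373.1429149  187.98643396]
 [374.12177816 175.83775933]
 [373.62195018 175.84067433]]
[[325.88626574 147.33402517]
 [325.79858258 149.68993354]]
[[ 92  93  93  91  93  91  93 102 141 121 149 163 165 168 165 161 166 163
  164 165 162]
 [ 89  91  94  92  93  93  95  97  96  95  81  94  96  96 121 151 164 162
  164 162 164]
 [ 94  94  94  95  94  69  97  96  94  94  92  93  93  76  79  91  91  93
  100 130 112]
 [ 96  93  93  88  75  46  64  71  85  88  72  86  66  44  70  95  94  92
   93  91  88]
 [ 92  90  92  93  72  51  53  57  74  74  90  70  67  61  81  91  93  94
   95  94  92]
 [ 54  61  90  91  60  54  66  70  69  61  71  73  67  47  77  88  94  93
   90  92  92]
 [ 52  51  52  51  46  50  57  68  70  74  76  71  66  59  90  92  94  91
   93  95  90]
 [ 49  55  84  98  85  53  71  84  69  72  57  70  69  60  62  85  90  92
   91  93  92]
 [ 75  82  96  83 104 122 116 104 106 104 103 110 108 113 100 114  89  92
   92  89  90]
 [ 75  93 117 119 125 129 124 105 125  95  82 102 103 123 120 122 139 141
  129  52  52]
 [ 72
[... 660 characters left out ...]
 127 109
   81  65]
 [100 101 108 146 139 110 135 136 135 134 136 135 134 157 117 124 136 121
   80  55]
 [100 101 109 144 135 100 127 134 135 136 136 123 100 142 155 102 112 103
   80  53]
 [101 101 109 144 158 115  84 121 132 127 119  77  89 134 118 100 102  97
   79  53]
 [102 103 111 141 120 129  64  83 103 101  79  86 129 117 131 100 100  96
   80  54]
 [101 102 108 130 165 133 102  76  90  85  91 146 140 137 115  97  99  97
   79  56]
 [104 103 106 117 130 164 142 140 137 141 166 163 118 136 101 100  98  97
   79  55]
 [105 104 105 107 115 125 166 141 116 127 168 148 137 114  94 101 101  98
   83  58]
 [105 106 104 104 106 117 129 140 150 148 144 128 117 104  96 101  99  99
   79  56]]
```

Request:
send_rows --motion '[[[0,0,-0.133],[-0.49,-0.58,0.1],60],[[0,0,-0.133],[-0.41,-0.64,0.1],60],[[0,0,-0.133],[-0.32,-0.69,0.1],60],[[0,0,-0.133],[-0.23,-0.73,0.11],60],[[0,0,-0.133],[-0.13,-0.75,0.1],60]]'

```text
time_s: 8.75
tcp_pos: [605.4, -30.7, 202.5]
eef_rot: [-0.0, -0.695, 0.719, 0.0]
force: [0.6, -0.6, 0.3]
finger_gap: 60.1
gripper_force: 0.0
```

Request:
send_rows --motion '[[[0,0,-0.133],[-0.03,-0.75,0.1],60],[[0,0,0],[0,0,0],60],[[0,0,0],[0,0,0],60]]'

```text
time_s: 9.05
tcp_pos: [626.7, -30.5, 199.4]
eef_rot: [0.0, 0.739, -0.674, -0.001]
force: [0.3, -0.3, -0.4]
finger_gap: 59.6
gripper_force: 0.0
```

Run:
```python
from h import *
p,r,s=pose(); print(p,s["joint_positions"].round(3)); m=r.as_matrix().round(4); print(m.tolist())
y=np.arctan2(m[1,0],m[0,0]); print(y, s["force"],s["moment"])
plan([629.3,-29.3,161],y,0,5,60)
```

```text
[626.72467284 -30.51200738 199.4432077 ] [-0.165  0.516  0.061  1.118  0.    -1.829]
[[0.0927, -0.9957, -0.0017], [-0.9957, -0.0927, 0.0004], [-0.0006, 0.0017, -1.0]]
-1.4779635927773878 [ 0.32648311 -0.28256594 -0.40304408] [ 0.03600546 -0.00679672 -0.0013486 ]
tilt fix [ 0.002  0.001 -0.   ]
[[0, 0, 0.0],[-0.01, -0.02, 0.26],60], 
[[0, 0, 0.0],[-0.01, -0.02, 0.26],60], 
[[0, 0, 0.0],[-0.0, -0.02, 0.25],60], 
[[0, 0, 0.0],[-0.01, -0.02, 0.26],60], 
[[0, 0, 0.0],[-0.0, -0.01, 0.25],60], |
end [629.26267531 -29.34913307 161.03922006]
```

Request:
send_rows --motion '[[[0,0,0],[-0.01,-0.02,0.26],60],[[0,0,0],[-0.01,-0.02,0.26],60],[[0,0,0],[-0.01,-0.02,0.26],60],[[0,0,0],[-0.01,-0.02,0.26],60],[[0,0,0],[0,-0.01,0.25],60]]'

```text
time_s: 9.55
tcp_pos: [629.7, -29.1, 161.1]
eef_rot: [0.0, 0.741, -0.672, -0.0]
force: [0.3, -0.3, 1.0]
finger_gap: 60.0
gripper_force: 0.0
```

Request:
send_rows --motion '[[[0,0,0],[0,0,0],45],[[0,0,0],[0,0,0],38],[[0,0,0],[0,0,0],34],[[0,0,0],[0,0,0],32]]'

```text
time_s: 9.95
tcp_pos: [630.2, -29.3, 162.3]
eef_rot: [-0.0, 0.741, -0.672, 0.0]
force: [0.0, -0.5, -0.4]
finger_gap: 32.1
gripper_force: 0.0
```

Run:
```python
from h import *
p,r,s=pose(); print(p,s["force"],s["moment"])
b=snap("side","side5")
c=b["frame"][140:215,335:410,::-1]; cv2.imwrite("pics/c5.png",np.clip(cv2.resize(c,(600,600),interpolation=cv2.INTER_CUBIC)*1.4,0,255).astype(np.uint8))
```

```text
[630.17412673 -29.25140801 162.33028604] [ 0.00858676 -0.48576716 -0.42107615] [-0.00607955 -0.03275739  0.03238233]
```

View pics/c5.png

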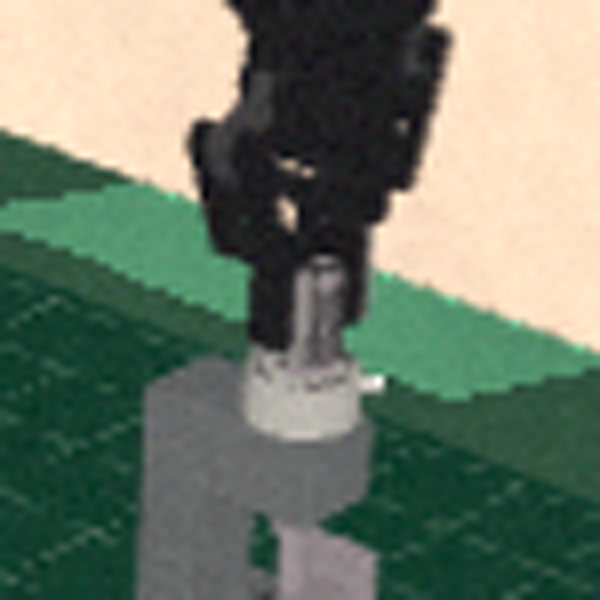

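The cap, at crop (320,305), sits between the near finger at (270,300) and the far finger at (357,280). Nothing is being touched, so I'll close at 20 N.

Request:
send_rows --motion '[[[0,0,0],[0,0,0],29],[[0,0,0],[0,0,0],27],[[0,0,0],[0,0,0],22],[[0,0,0],[0,0,0],20],[[0,0,0],[0,0,0],20]]' --squeeze 25

```text
time_s: 10.5
tcp_pos: [630.2, -29.2, 162.2]
eef_rot: [-0.0, 0.741, -0.672, 0.0]
force: [1.9, -0.3, 2.0]
finger_gap: 25.0
gripper_force: 24.7
```

Run:
```python
from h import *
p,r,s=pose(); print(p,s["force"],s["moment"],s["gripper_force"])
```

```text
[630.19822259 -29.20430514 162.1924498 ] [ 1.94315425 -0.29821262  2.04268514] [ 0.06362013 -0.11670754  0.02480357] 24.71681029186584
```

Request:
send_rows --motion '[[[0,0,0.1],[0,0,0],20],[[0,0,0.1],[0,0,0],20],[[0,0,0.1],[0,0,0],20],[[0,0,0.1],[0,0,0],20],[[0,0,0.1],[0,0,0],20]]'

```text
time_s: 11.0
tcp_pos: [629.6, -29.1, 162.2]
eef_rot: [-0.0, -0.55, 0.835, 0.0]
force: [-3.0, 0.6, 5.2]
finger_gap: 24.7
gripper_force: 24.9
```

```bash
cat >> h.py <<'E'
def cond(tag=None):
    p,r,s=pose(); m=r.as_matrix(); y=np.arctan2(m[1,0],m[0,0])
    print("turned %.3f"%((-1.478-y)%(2*np.pi) if abs(y+1.478)>.05 else 0), p.round(1),"F",s["force"].round(1),"M",s["moment"].round(3),"gap %.1f g %.1f t %.1f"%(s["finger_gap"],s["gripper_force"],s["time_s"]))
def tab(tag): # tab search in side picture: bright blob outside thimble rim at known axis
    im=snap("side",tag); a=np.arange(-180,180,1.5)
    c=np.array([629.6,-29.1,0]); P=[]
    for rr in (24,26,28): P.append(proj(im,np.c_[c[0]+rr*np.cos(np.radians(a)),c[1]+rr*np.sin(np.radians(a)),np.full(a.size,125)]))
    g=cv2.cvtColor(im["frame"],cv2.COLOR_RGB2GRAY).astype(np.float32)
    v=np.mean([cv2.remap(g,q[:,0].astype(np.float32)[None],q[:,1].astype(np.float32)[None],cv2.INTER_LINEAR)[0] for q in P],0)
    print("tab cand:",[(a[i],int(v[i])) for i in np.argsort(-v)[:8]])
E
python3 - <<'E'
from h import *
cond()
E
```

```text
turned 0.499 [629.6 -29.1 162.2] F [-3.   0.6  5.2] M [0.233 0.448 0.047] gap 24.7 g 24.9 t 11.0
```

Request:
send_rows --motion '[[[0,0,0.1],[0,0,0],20],[[0,0,0.1],[0,0,0],20],[[0,0,0.1],[0,0,0],20]]'

```text
time_s: 11.3
tcp_pos: [629.3, -28.9, 162.1]
eef_rot: [-0.0, -0.419, 0.908, 0.0]
force: [-2.9, 2.0, 5.7]
finger_gap: 24.7
gripper_force: 25.0
```

Run:
```python
from h import *
cond(); tab("s6")
# tab angle test: at start picture
im=load("side4"); import h
h.snap=lambda n,t: im
h.tab("x")
for k in range(5): get_image("side"); print(get_state()["moment"].round(3))
b=load("s6")["frame"]; c=b[165:205,345:405,::-1]; cv2.imwrite("pics/c6.png",np.clip(cv2.resize(c,(780,520),interpolation=cv2.INTER_CUBIC)*1.3,0,255).astype(np.uint8))
```

```text
turned 0.799 [629.3 -28.9 162.1] F [-2.9  2.   5.7] M [0.291 0.658 0.073] gap 24.7 g 25.0 t 11.3
tab cand: [(np.float64(-145.5), 131), (np.float64(-144.0), 131), (np.float64(-142.5), 131), (np.float64(-141.0), 130), (np.float64(-147.0), 130), (np.float64(-139.5), 130), (np.float64(-138.0), 130), (np.float64(-159.0), 130)]
tab cand: [(np.float64(-34.5), 159), (np.float64(-33.0), 158), (np.float64(-36.0), 153), (np.float64(-31.5), 150), (np.float64(-37.5), 148), (np.float64(-39.0), 143), (np.float64(-30.0), 141), (np.float64(-40.5), 139)]
[ 0.307  0.604 -0.027]
[ 0.33   0.679 -0.064]
[ 0.307  0.536 -0.04 ]
[ 0.283  0.618 -0.011]
[ 0.269  0.563 -0.069]
```

View pics/c6.png

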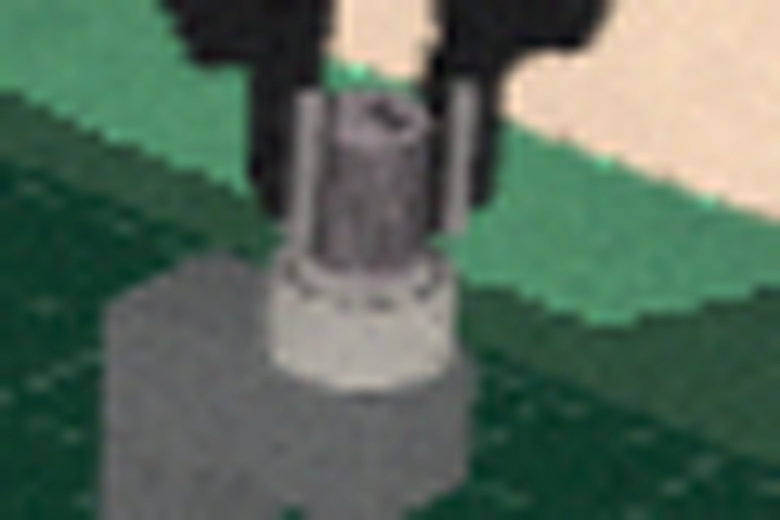

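The tab now points towards the camera and is hidden against the thimble, around crop (365,330). It started at about −70° in the world frame (top view), so it should now be near −116°. I'll go on turning in small pieces and watch the torque.

```bash
cat > m.py <<'E'
from h import *
s=get_state(); cond(); print("j6 torque %.3f qvel %.2f"%(s["joint_torque"][5],s["qvel"][5]))
E
python3 m.py
```

```text
turned 0.795 [629.3 -28.9 162.1] F [-2.5  1.   5. ] M [ 0.269  0.563 -0.069] gap 25.2 g 24.9 t 11.6
j6 torque -0.046 qvel -0.00
```

Request:
send_rows --motion '[[[0,0,0.1],[0,0,0],20],[[0,0,0.1],[0,0,0],20]]'

```text
time_s: 11.8
tcp_pos: [629.2, -28.8, 162.1]
eef_rot: [-0.0, -0.326, 0.945, 0.001]
force: [-4.1, 1.7, 6.4]
finger_gap: 24.7
gripper_force: 25.1
```

```bash
python3 m.py
```

```text
turned 0.999 [629.2 -28.8 162.1] F [-4.1  1.7  6.4] M [0.527 0.735 0.053] gap 24.7 g 25.1 t 11.8
j6 torque -1.713 qvel 1.00
```

Request:
send_rows --motion '[[[0,0,0.1],[0,0,0],20],[[0,0,0.1],[0,0,0],20]]'

```text
time_s: 12.0
tcp_pos: [629.1, -28.6, 162.1]
eef_rot: [-0.001, -0.23, 0.973, 0.001]
force: [-3.7, 2.7, 6.0]
finger_gap: 25.3
gripper_force: 25.1
```

```bash
python3 m.py
```

```text
turned 1.199 [629.1 -28.6 162.1] F [-3.7  2.7  6. ] M [0.708 0.848 0.151] gap 25.3 g 25.1 t 12.0
j6 torque -1.592 qvel 0.99
```

Run:
```python
from h import *
for k in range(4): get_image("side"); s=get_state(); print(s["moment"][2].round(3),s["joint_torque"][5].round(3))
```

```text
-0.04 -0.824
-0.009 1.214
-0.043 0.405
-0.013 0.069
```

Request:
send_rows --motion '[[[0,0,0.05],[0,0,0],20],[[0,0,0.05],[0,0,0],20]]'

```text
time_s: 12.4
tcp_pos: [629.1, -28.5, 162.1]
eef_rot: [-0.001, -0.182, 0.983, 0.001]
force: [-4.5, 2.8, 5.1]
finger_gap: 24.9
gripper_force: 25.1
```

```bash
python3 m.py
```

```text
turned 1.297 [629.1 -28.5 162.1] F [-4.5  2.8  5.1] M [0.724 0.905 0.076] gap 24.9 g 25.1 t 12.4
j6 torque -0.826 qvel 0.50
```

Request:
send_rows --motion '[[[0,0,0.05],[0,0,0],20]]'

```text
time_s: 12.5
tcp_pos: [629.0, -28.4, 162.1]
eef_rot: [-0.001, -0.158, 0.987, 0.001]
force: [-4.3, 2.9, 6.9]
finger_gap: 25.0
gripper_force: 25.1
```

```bash
python3 m.py
```

```text
turned 1.347 [629.  -28.4 162.1] F [-4.3  2.9  6.9] M [0.782 0.914 0.062] gap 25.0 g 25.1 t 12.5
j6 torque -0.769 qvel 0.50
```

Request:
send_rows --motion '[[[0,0,0.05],[0,0,0],20]]'

```text
time_s: 12.6
tcp_pos: [629.0, -28.4, 162.1]
eef_rot: [-0.001, -0.133, 0.991, 0.001]
force: [-3.4, 4.3, 6.6]
finger_gap: 25.0
gripper_force: 25.1
```

```bash
python3 m.py
python3 - <<'E'
from h import *
for k in range(4): get_image("side"); s=get_state(); print(s["moment"][2].round(3),s["joint_torque"][5].round(3))
E
```

```text
turned 1.397 [629.  -28.4 162.1] F [-3.4  4.3  6.6] M [0.822 0.869 0.079] gap 25.0 g 25.1 t 12.6
j6 torque -0.766 qvel 0.50
0.043 -0.382
-0.049 0.581
-0.081 0.172
-0.058 0.008
```

Run:
```python
from h import *
now=snap("side","s7"); a=load("side4"); b=load("s6")
ax=np.array([628.8,-28.5])
def tp(d,z,r=26): return [ax[0]+r*np.cos(np.radians(d)),ax[1]+r*np.sin(np.radians(d)),z]
print("tab-70:",proj(a,[tp(-70,z) for z in(115,120,125,130,135)]).round(1).tolist())
for d in(-116,-130,-150,-170): print(d,proj(a,[tp(d,125)]).round(1).tolist())
f=lambda i:cv2.cvtColor(i["frame"],cv2.COLOR_RGB2GRAY).astype(int)[182:197,360:388]
for i in(b,now): print((f(i)-f(a)))
```

```text
tab-70: [[380.9, 192.8], [381.0, 191.2], [381.1, 189.6], [381.2, 188.1], [381.4, 186.5]]
-116 [[376.4, 191.9]]
-130 [[374.3, 192.1]]
-150 [[371.1, 192.0]]
-170 [[368.0, 191.4]]
[[  -3   -1   -1   -2   -2    2   20   40   54    3   10   13   -3   -2
   -13   -2   -3  -11  -54   -4    9   -1    3   -4    0   -2   -3   -1]
 [   2    3   -1    0    3   -4    9   21   15   -5    0   -3    0    1
     7    0  -13   -2  -18   -9    1   -2    1    5   -1    0    0   -3]
 [   1    1    1    1   -1    2    2   -1    2    3   -1   -3    4   -3
     4   -3   -4    8    1   -1    3   -2    1    1   -1    0   -3   -1]
 [  -6   -1   -3    3    3   -4  -11   -8   -8   -7    5    1    1   -7
    -1    0   -6   -3    0   -4   -2    0   -1    3    3    4   -2    2]
 [  -3   -3   -2    1   -5   -1    1    0   -2   -5   -1    4    2   -2
    -3   -6    1    2  -19  -20  -17   -1   -1    5    1    0    2    7]
 [   1   -3    0   -3   -2   -1   -1   -7  -13  -21   -7  -10   -2    4
    -8   21   18    1    0  -12  -77  -95 -130    0    2   -1    0    3]
 [   1    3    0    0    0   -2    1   -2   -6    0  
[... 2728 characters left out ...]
1    2    1   -1   -5   -2   -3    0   -8   -2
    -4   -1    3    1    1    1    1    1    1   -2    1   -5    1    2]
 [   5   -3   -2    0    1   -2   -5    0   -2    7   -2   -7   -1   -1
    -5   -2    3    2    1    1    3    4    1    1    2   -6   -3    0]
 [   3    3    0    0   -1    0    1    4    1    9   -5  -15   -2    2
     0   12    0    1    2    0   -1    2    4   -7    0    4    2    4]
 [  -1   -2    2    1    1   -2    1    1   -2   -4    0   -1   -3    3
     2    5   -1   -2   -1   -6    1   -4    4   -1   -2   -3    2    0]
 [   0   -1   -4    2    7    6    2    2    0   -5    0   -1    4   -5
    -1    5    1   -2    4    2    3   -1   -4   -5   -2    1    4    0]]
```

The tab points at the side camera here and can't be read. Even with the earliest contact, the slip stays below 0.9 rad up to about 1.85 rad of turn, so I'll go to about 1.8 while sampling the moment.

Create m.py:
```python
from h import *
p,r,s=pose(); m=r.as_matrix(); y=np.arctan2(m[1,0],m[0,0])
print("turned %.3f Mz %.3f F"%((-1.478-y)%(2*np.pi),s["moment"][2]),s["force"].round(1),p.round(1))
```

```text
(no output)
```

Request:
send_rows --motion '[[[0,0,0.1],[0,0,0],20]]'

```text
time_s: 12.95
tcp_pos: [629.0, -28.3, 162.1]
eef_rot: [-0.001, -0.084, 0.996, 0.001]
force: [-4.8, 4.4, 6.4]
finger_gap: 25.0
gripper_force: 25.1
```

```bash
python3 m.py
```

```text
turned 1.495 Mz 0.017 F [-4.8  4.4  6.4] [629.  -28.3 162.1]
```

Request:
send_rows --motion '[[[0,0,0.1],[0,0,0],20]]'

```text
time_s: 13.05
tcp_pos: [629.0, -28.2, 162.1]
eef_rot: [-0.001, -0.032, 0.999, 0.001]
force: [-4.3, 4.8, 6.7]
finger_gap: 25.0
gripper_force: 25.1
```

```bash
python3 m.py
```

```text
turned 1.599 Mz 0.023 F [-4.3  4.8  6.7] [629.  -28.2 162.1]
```

Request:
send_rows --motion '[[[0,0,0.1],[0,0,0],20]]'

```text
time_s: 13.15
tcp_pos: [629.0, -28.1, 162.1]
eef_rot: [-0.001, 0.018, 1.0, 0.001]
force: [-3.7, 4.9, 7.9]
finger_gap: 25.0
gripper_force: 25.2
```

```bash
python3 m.py
```

```text
turned 1.699 Mz 0.084 F [-3.7  4.9  7.9] [629.  -28.1 162.1]
```

Request:
send_rows --motion '[[[0,0,0.1],[0,0,0],20]]'

```text
time_s: 13.25
tcp_pos: [629.0, -28.0, 162.1]
eef_rot: [-0.001, 0.068, 0.998, 0.001]
force: [-4.0, 5.7, 5.9]
finger_gap: 25.3
gripper_force: 25.1
```

```bash
python3 m.py
python3 - <<'E'
from h import *
now=snap("side","s8"); a=load("side4")
f=lambda i:cv2.cvtColor(i["frame"],cv2.COLOR_RGB2GRAY).astype(int)[182:194,358:388]
print(f(now)-f(a))
E
```

```text
turned 1.799 Mz 0.048 F [-4.   5.7  5.9] [629.  -28.  162.1]
[[  -2   -1   -2   -2   -3    3    4    0   -1    3    1   10    6    1
    -2   -5   21   21  -34  -36  -69  -71  -62  -18   -3   -3    0   -2
    -2    0]
 [   0   -2    4    0   -4    0   -2    0    4   -6  -13   19    0  -12
    -2  -10   40   21  -20  -26  -37  -32    0   -4    2    4    2   -1
     3    0]
 [   0    1   -3    4   -2    0   -2    3   -5  -10    2   14   -7  -14
    -3   -2   38   27   28   32    7    1   -2   -1    2   -3   -2   -2
    -4   -4]
 [   4   -5    0   -2    1    0    4   -3    5   -4   -7   -4    2   12
   -14   -3    1   13   10   -3   14  -16   -9    3   -2    0    1    3
     2    3]
 [  -1   -4    1   -4   -1   -1   -5    2   -4  -16    9   -3   -6    1
     0    1    3    3    6    2  -19  -47   -9   -1    0    3    0    1
    -1    7]
 [   1    1   -1   -5   -5    1   -1    5   -5   -7   -1  -27    0   -6
    -2    1    0   18    1    6    3   -6  -74  -98 -131   -1    1   -1
    -4    1]
 [  -2   -4   -1   -2   -4    1   -3   -1   -7   -2   -6   -5   -1    8
   -11    3   32   -3    7    6    8  -10  -75  -90  -80    0   -2    1
     1   -3]
 [   1   -3    2    1   -2   -5   -1   -4    0    2    2    1   -5   -4
     1    2    2    1    0   -3    6    6   -4  -10  -15    1    2   -2
     1   -2]
 [   3   -2    1    5    2   -1    3    3   -1    2    9   -5   -4   -5
    -4   -4    1    1    0   -2    7    2   10    1    3   -6    1    1
    -1   -2]
 [   3    1   -1   -4    2    0    1   -5   -1   -4    0  -14   -2    2
    -7    0   -1    2    0    7    4    2    2    0    1    1    1    1
    -1   -4]
 [   0   -3   -1    0   -4    0   -4   -1    2   -3   -2   -1    2    0
     1   -1   -1    0    4    5   -1    8    3    3   -4   -1   -2   -1
    -2    5]
 [  -7    4    2   -6   -1   -1    1    0   -4   -4    2    3    2   -1
     1    1   -2   -1    5    4    2    3    3   -1    2    0   -2   -6
    -1   -2]]
```

Mz averages 0.043 N·m here, so it's still running free. I'll ease the side load slightly and continue.

Request:
send_rows --motion '[[[0,0,0.1],[0.02,0.02,0],20]]'

```text
time_s: 13.4
tcp_pos: [628.9, -27.7, 162.2]
eef_rot: [-0.0, 0.116, 0.993, 0.001]
force: [-2.4, 2.0, 4.3]
finger_gap: 25.0
gripper_force: 24.9
```

```bash
python3 m.py
```

```text
turned 1.896 Mz 0.072 F [-2.4  2.   4.3] [628.9 -27.7 162.2]
```

Request:
send_rows --motion '[[[0,0,0.1],[0,0,0],20]]'

```text
time_s: 13.5
tcp_pos: [629.0, -27.7, 162.2]
eef_rot: [-0.0, 0.167, 0.986, 0.001]
force: [-2.8, 3.3, 5.3]
finger_gap: 25.2
gripper_force: 25.0
```

```bash
python3 m.py
```

```text
turned 1.999 Mz 0.029 F [-2.8  3.3  5.3] [629.  -27.7 162.2]
```

Request:
send_rows --motion '[[[0,0,0.1],[0,0,0],20]]'

```text
time_s: 13.6
tcp_pos: [629.0, -27.5, 162.1]
eef_rot: [-0.0, 0.216, 0.976, 0.001]
force: [-1.7, 4.5, 5.5]
finger_gap: 25.0
gripper_force: 25.0
```

```bash
python3 m.py
```

```text
turned 2.099 Mz 0.064 F [-1.7  4.5  5.5] [629.  -27.5 162.1]
```

Request:
send_rows --motion '[[[0,0,0.1],[0,0,0],20]]'

```text
time_s: 13.7
tcp_pos: [629.1, -27.5, 162.2]
eef_rot: [-0.0, 0.264, 0.964, 0.001]
force: [-1.6, 5.5, 3.7]
finger_gap: 25.7
gripper_force: 25.0
```

```bash
python3 m.py
python3 - <<'E'
from h import *
now=snap("side","s9"); a=load("side4")
f=lambda i:cv2.cvtColor(i["frame"],cv2.COLOR_RGB2GRAY).astype(int)[182:194,356:378]
print(f(now)-f(a))
ax=np.array([629.0,-28.2])
for d in(-116,-150,-170,-180,-190,-200,-210,-220): print(d,proj(a,[[ax[0]+28*np.cos(np.radians(d)),ax[1]+28*np.sin(np.radians(d)),131]]).round(1).tolist())
E
```

```text
turned 2.199 Mz 0.062 F [-1.6  5.5  3.7] [629.1 -27.5 162.2]
[[ -1   2  -3  -2   3   1  -2  -1  -3  -1   0   0   5   4  11   9  28 -33
  -54 -50 -44 -36]
 [  7  -2   5   5   3  -2  -1   1   2  -1   0  -4 -23  -4  -5  -9  26 -18
  -36 -47 -46  -9]
 [ -5   0   6  -4   4   2  -1  -2  -2   1 -24 -24 -12   1 -10  10  31  28
   27  30  31  42]
 [  5   3   1  -4  -5  -3  -2   0   4 -14 -26  22 -11 -15  16   1   4  17
   25   1   2  -1]
 [ -1  -3   1  -5   2  -2   3   4  -7   1   0  10  -4  -3  -3   6   2   2
    0  -6   2   4]
 [  0   0   1  -1   1  -2  -1  -6   0   4 -12  -4  12 -42 -20 -20   0  14
  -13   1   1   1]
 [  3  -4   2  -1  -3   0   0   0   7  44  19  15  -1  -2 -11  10 -28  20
   19  -1   8   7]
 [  0  -1  -2  -6  -4  -1  -1  -3   5  41  21  17  -3  -2  -6  -3  -1   6
    3   0   5   3]
 [ -1   2   0   0   2   1   0   1   7   1 -10   2  -2  -2   0  -2   0  -4
    1   7   1   3]
 [ -4   2   4  -4   1  -3  -3   3  -2  -4  -1  -5  -2  -6  -2   0   0   0
    0   7   3   1]
 [ -2   0  -1  -3  -1  -5  -4   0  -2   0   3   1   0   0  -2   0   4   0
    0   5   5   3]
 [  6  -3  -3   4   4  -1   0   0   2  -1  -2  -3   4   1  -1  -5  -1   3
   -2  -7   3   1]]
-116 [[376.9, 190.2]]
-150 [[371.1, 190.4]]
-170 [[367.8, 189.7]]
-180 [[366.3, 189.2]]
-190 [[365.0, 188.6]]
-200 [[364.0, 187.9]]
-210 [[363.3, 187.2]]
-220 [[362.8, 186.4]]
```

The tab now shows at side pixel (365,188.5), about −193°, which fits a thimble that has turned with the cap (−196°), so there's no slip yet. Contact must come within the next 0.4 rad.

Request:
send_rows --motion '[[[0,0,0.1],[0,0.03,0],20]]'

```text
time_s: 13.85
tcp_pos: [629.2, -27.1, 162.1]
eef_rot: [-0.001, 0.311, 0.95, 0.0]
force: [-3.3, 0.6, 5.7]
finger_gap: 25.0
gripper_force: 25.1
```

```bash
python3 m.py
cat > tb.py <<'E'
from h import *
import sys
now=snap("side",sys.argv[1]); a=load("s8")
f=lambda i:cv2.cvtColor(i["frame"],cv2.COLOR_RGB2GRAY).astype(int)[184:191,358:370]
print(f(now)-f(a))
E
python3 tb.py s10
```

```text
turned 2.296 Mz 0.065 F [-3.3  0.6  5.7] [629.2 -27.1 162.1]
[[  3  -2   0  -2   1  -4   2  -3  -1  -7   7   6]
 [ -5   2  -3   3  -2  -2  -1  -2   0  13   2  -4]
 [ -2   3  -2   0   2  -1   0 -10   5  31   8  -1]
 [ -2  -1   0   5   3  -3   0   5   5   3  -4 -17]
 [  2   1   0   0   7   4  28  56  24   8   3   5]
 [ -2   0  -2  -2   1   3  27  54  15  -1  -5  -3]
 [ -4   2   1  -3  -4  -4   3  -4   1   0 -11  -1]]
```

Request:
send_rows --motion '[[[0,0,0.1],[0,0,0],20]]'

```text
time_s: 14.0
tcp_pos: [629.3, -27.1, 162.1]
eef_rot: [-0.001, 0.358, 0.934, 0.0]
force: [-2.5, 2.3, 5.2]
finger_gap: 25.7
gripper_force: 25.0
```

```bash
python3 m.py; python3 tb.py s11
```

```text
turned 2.396 Mz 0.060 F [-2.5  2.3  5.2] [629.3 -27.1 162.1]
[[  1  -1   0  -1   6  -1   2  -4  10   9  -6  -1]
 [  2   1  -3   0  -2   2  -4   2 -26  14   3  -8]
 [ -1   3  -5  -1   2   1  -1  -1  17  51   3  -6]
 [ -4  -2   5   2   6   2  30  32  21  -3 -20   0]
 [  0   3  -2   3   3   9  60  45  27   1   7   3]
 [ -3  -4   1   2   1   5  39  23  -3  -2  -4  -4]
 [ -1   2   0  -8  -3   3  -2  -3   1   1 -15   1]]
```

Request:
send_rows --motion '[[[0,0,0.1],[0,0,0],20]]'

```text
time_s: 14.15
tcp_pos: [629.3, -27.1, 162.2]
eef_rot: [-0.001, 0.404, 0.915, 0.0]
force: [-1.6, 2.6, 5.4]
finger_gap: 25.3
gripper_force: 25.0
```

```bash
python3 m.py; python3 tb.py s12
```

```text
turned 2.496 Mz 0.051 F [-1.6  2.6  5.4] [629.3 -27.1 162.2]
[[  0  -1   2  -6   3  -4   4  -4 -16 -14 -12   0]
 [ -3  -3   0   1  -1   2  -3  -3  -4  25  -1 -10]
 [  3   0   1   0   1   0   0   6  27  49 -14  -2]
 [  3  -4   2   0   2  14  67  48  12 -18   2   0]
 [  2   3   0   4   3  18  67  46  24   0   1  -2]
 [ -2  -3  -1  -2   3   5   7   5   0  -4  -9  -1]
 [ -2   3   0  -6  -3  -1  -2   2   0  -3  -9   3]]
```

Request:
send_rows --motion '[[[0,0,0.1],[0,0,0],20]]'

```text
time_s: 14.3
tcp_pos: [629.4, -27.0, 162.1]
eef_rot: [-0.001, 0.45, 0.893, 0.0]
force: [-2.2, 3.8, 5.2]
finger_gap: 24.9
gripper_force: 25.0
```

```bash
python3 m.py; python3 tb.py s13
```

```text
turned 2.596 Mz 0.055 F [-2.2  3.8  5.2] [629.4 -27.  162.1]
[[ -2  -3   4  -3   1  -5   0  -8 -33 -14  -5  10]
 [  0  -4  -2  -1  -1   0  -5  -1  -7  15   2   2]
 [  1   0   1   0   0   5   4  15  28  46 -12  -1]
 [ -1  -4   2   1   3  22  72  56  10 -20  -5 -13]
 [  2   5   1   7   8  25  67  54  19   4   7  -5]
 [ -3   1  -2   1  -1   3   0   5  -2   0  -5  -2]
 [ -1  -1   2  -3  -2   1  -1   1  -5  -2 -11   2]]
```

Tab tracking works: the blob moves with each step and moves less at 2.6. I'll continue until it stands still.

Request:
send_rows --motion '[[[0,0,0.1],[0,0.02,0],20]]'

```text
time_s: 14.45
tcp_pos: [629.6, -26.9, 162.1]
eef_rot: [-0.001, 0.493, 0.87, 0.0]
force: [-4.2, 2.0, 7.8]
finger_gap: 25.0
gripper_force: 25.2
```

```bash
python3 m.py; python3 tb.py s14
```

```text
turned 2.695 Mz 0.094 F [-4.2  2.   7.8] [629.6 -26.9 162.1]
[[  3  -1   2  -2   1  -2   0  -8 -28 -12   9  39]
 [ -2  -2  -3   0  -6   2  -3   2  -7  14  -8 -11]
 [  0   1  -2  -1   2   0   1  14  29  48 -13  -1]
 [ -4  -4   0   5   6  22  71  54  12 -19  -3 -13]
 [  5   3   2   0   3  23  69  55  20   1   2  -1]
 [ -7   0   2  -2   0   4   1   3   3  -2  -6  -5]
 [  1  -1   0  -4  -1  -1   2   5   0  -2 -13   0]]
```

Request:
send_rows --motion '[[[0,0,0.1],[0,0,0],20]]'

```text
time_s: 14.6
tcp_pos: [629.7, -26.9, 162.1]
eef_rot: [-0.001, 0.536, 0.844, 0.0]
force: [-2.9, 3.3, 5.7]
finger_gap: 25.6
gripper_force: 25.1
```

```bash
python3 m.py; python3 tb.py s15
```

```text
turned 2.795 Mz 0.132 F [-2.9  3.3  5.7] [629.7 -26.9 162.1]
[[  3   0   6  -5   2   1  -3 -10 -31  -6  21  21]
 [ -6   0  -1   1   1   0  -2  -1  -6  18   2  -4]
 [  1   5   0  -3   1  -2   5  13  28  48 -13  -3]
 [ -2  -3   1   4   8  22  74  56  10 -17  -5 -15]
 [  3   3   0   3   9  22  71  51  23   1   4  -1]
 [ -1   1  -1  -1   1   5   2   4   0   0  -7  -6]
 [ -1   1   1  -7  -5   0   2   1  -2  -1 -12   3]]
```

Request:
send_rows --motion '[[[0,0,0.1],[0,0,0],20]]'

```text
time_s: 14.75
tcp_pos: [629.8, -26.8, 162.1]
eef_rot: [-0.001, 0.577, 0.816, 0.0]
force: [-3.6, 3.7, 5.9]
finger_gap: 24.9
gripper_force: 25.1
```

```bash
python3 m.py; python3 tb.py s16
```

```text
turned 2.895 Mz 0.116 F [-3.6  3.7  5.9] [629.8 -26.8 162.1]
[[  7  -1   2  -2   1  -1  -4  -4 -28  -8  16  22]
 [ -3  -2  -8   0  -2   2  -1  -1 -10  16   2  -2]
 [ -2   2  -1  -3   3   5   4  17  28  45 -10  -3]
 [  1   0   0   3   0  22  72  54  11 -17  -7 -13]
 [  0   5   1   3   7  23  67  55  21   2   6  -3]
 [ -5  -2   1  -2   0   3   2   4   0   1  -5  -3]
 [  0   2   1  -3  -4  -2   0   2  -1  -2 -11   0]]
```

Request:
send_rows --motion '[[[0,0,0.1],[0,0,0],20]]'

```text
time_s: 14.9
tcp_pos: [629.9, -26.8, 162.1]
eef_rot: [-0.001, 0.617, 0.787, 0.0]
force: [-3.4, 3.9, 5.8]
finger_gap: 25.2
gripper_force: 25.0
```

```bash
python3 m.py; python3 tb.py s17
```

```text
turned 2.995 Mz 0.077 F [-3.4  3.9  5.8] [629.9 -26.8 162.1]
[[  2   0   2  -2   1  -5   1  -9 -29  -1   6  32]
 [  0  -5  -4   3  -1   1  -4  -1  -7  16   4  -9]
 [  3   3  -2   1   3  -2   2  16  23  51 -12   0]
 [ -2  -2   1   4   3  21  70  54   9 -22  -5 -14]
 [  5   0  -2   4   7  19  67  57  21   2   3  -1]
 [ -6   1  -1  -1   2  -1   4   5  -1   2  -7  -1]
 [  1   1  -3  -5  -3  -1   0  -1   0   1 -10   0]]
```

The tab and graduations have stood still since a turn of about 2.57 while Mz rose to about 0.1, so the ratchet is slipping: about 0.42 rad so far. I'll turn 0.3 more, release and rise.

Request:
send_rows --motion '[[[0,0,0.1],[0,0,0],20],[[0,0,0.1],[0,0,0],20],[[0,0,0.1],[0,0,0],20]]'

```text
time_s: 15.25
tcp_pos: [630.2, -26.8, 162.1]
eef_rot: [-0.0, 0.729, 0.685, 0.0]
force: [-0.9, 3.7, 5.2]
finger_gap: 24.8
gripper_force: 25.0
```

```bash
python3 m.py; python3 tb.py s18
```

```text
turned 3.297 Mz 0.092 F [-0.9  3.7  5.2] [630.2 -26.8 162.1]
[[  2  -4   3   2   0  -1  -2  -5 -29 -10   3  15]
 [ -1  -2  -4  -2  -2   2  -3   0  -5  16   1 -15]
 [  2   0   0  -2   2  -1   2  13  25  51 -14  -3]
 [  0  -5   0   4   4  23  73  55  12 -21  -5 -15]
 [ -2   2  -1   1  10  22  71  53  20   2   3   2]
 [ -2   0  -2  -1   1   4   1   4   0  -1  -8  -4]
 [ -4   3   1  -3  -1   0   1   4  -2   0 -13   2]]
```

Request:
send_rows --motion '[[[0,0,0],[0,0,0],30],[[0,0,0],[0,0,0],40],[[0,0,0],[0,0,0],60],[[0,0,0],[0,0,0],60],[[0,0,0],[0,0,-0.3],60]]'

```text
time_s: 15.8
tcp_pos: [629.5, -27.4, 170.0]
eef_rot: [-0.001, 0.728, 0.685, -0.001]
force: [0.3, 0.6, -0.3]
finger_gap: 60.1
gripper_force: 0.0
```

Request:
send_rows --motion '[[[0,0,0],[0,0,-0.8],60],[[0,0,0],[0,0,-1],60],[[0,0,0],[0,0,-1],60],[[0,0,0],[0,0,0],60]]'

```text
time_s: 16.2
tcp_pos: [632.4, -27.8, 260.0]
eef_rot: [0.003, 0.728, 0.685, 0.002]
force: [-0.4, 0.7, 0.0]
finger_gap: 59.7
gripper_force: 0.0
```

Run:
```python
from h import *
p,r,s=pose(); m=r.as_matrix(); y=np.arctan2(m[1,0],m[0,0]); print(p,y,s["joint_positions"].round(2))
plan([440,-150,250],y,0,9,60)
```

```text
[632.39242331 -27.76723005 260.04010689] 1.5102563387230785 [-0.16  0.49  0.18  1.25 -0.    1.47]
tilt fix [0.007 0.001 0.   ]
[[0, 0, 0.0],[-0.49, -0.68, 0.03],60], 
[[0, 0, 0.0],[-0.5, -0.68, 0.03],60], 
[[0, 0, 0.0],[-0.49, -0.69, 0.03],60], 
[[0, 0, 0.0],[-0.5, -0.68, 0.03],60], 
[[0, 0, 0.0],[-0.49, -0.69, 0.03],60], |
[[0, 0, 0.0],[-0.5, -0.68, 0.04],60], 
[[0, 0, 0.0],[-0.49, -0.69, 0.03],60], 
[[0, 0, 0.0],[-0.5, -0.68, 0.04],60], 
[[0, 0, 0.0],[-0.49, -0.69, 0.03],60], 
end [ 439.92250481 -149.85393521  250.0828534 ]
```

Request:
send_rows --motion '[[[0,0,0],[-0.5,-0.7,0.03],60],[[0,0,0],[-0.5,-0.7,0.03],60],[[0,0,0],[-0.5,-0.7,0.03],60],[[0,0,0],[-0.5,-0.7,0.03],60],[[0,0,0],[-0.5,-0.7,0.03],60]]'

```text
time_s: 16.7
tcp_pos: [519.9, -96.3, 250.4]
eef_rot: [0.0, 0.728, 0.685, -0.0]
force: [-0.2, 0.7, -0.1]
finger_gap: 59.8
gripper_force: 0.0
```

Request:
send_rows --motion '[[[0,0,0],[-0.5,-0.7,0],60],[[0,0,0],[-0.5,-0.7,0],60],[[0,0,0],[-0.5,-0.7,0],60],[[0,0,0],[-0.7,-0.7,0],60],[[0,0,0],[-0.7,-0.6,0],60]]'

```text
time_s: 17.2
tcp_pos: [412.7, -176.9, 250.5]
eef_rot: [0.0, 0.728, 0.686, -0.0]
force: [-0.0, -0.0, -0.7]
finger_gap: 59.7
gripper_force: 0.0
```

Run:
```python
from h import *
a=snap("top","top20"); b=snap("side","side20")
C=cv2.resize(a["frame"][134:168,308:342,::-1],(440,440),interpolation=cv2.INTER_CUBIC)
D=cv2.resize(b["frame"][165:240,338:400,::-1],(360,436),interpolation=cv2.INTER_CUBIC); D=cv2.copyMakeBorder(D,0,4,0,0,cv2.BORDER_CONSTANT)
cv2.imwrite("pics/c20.png",np.clip(np.hstack([C,D])*1.4,0,255).astype(np.uint8))
```

```text
(no output)
```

View pics/c20.png

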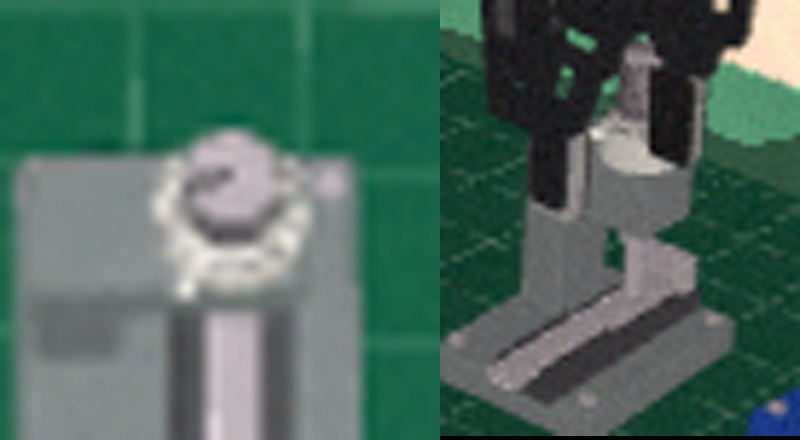

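The top crop shows the tab at (185,290), about −213°, and the index line ending at (190,188), about −252°. That makes the slip about 40° (expected 42°), inside the 20–90° range. In the side crop the strip lies against the stop at (640,285). A last check that the strip hasn't moved, then hand in.

Run:
```python
from h import *
f=lambda i:cv2.cvtColor(i["frame"],cv2.COLOR_RGB2GRAY).astype(int)
d=f(load("side20"))-f(load("side4"))
print("strip diff",np.abs(d[212:240,338:365]).max(),np.abs(d[205:225,366:392]).max())
t=load("top20"); g=f(t); print(g[170:192,325].tolist())
print("near end x",[atz(t,(325.5,v),38)[0].round(1) for v in (182,183,184)])
s=get_state(); print(s["force"].round(1),s["gripper_force"],s["time_s"],np.abs(s["qvel"]).max())
```

```text
strip diff 9 18
[134, 134, 133, 135, 136, 137, 135, 135, 136, 136, 137, 136, 136, 100, 57, 54, 67, 56, 54, 55, 56, 53]
near end x [np.float64(529.6), np.float64(525.9), np.float64(522.2)]
[ 0.9 -0.4  1. ] 0.0 17.3 0.061625953056587156
```

```bash
python3 -c "
from cell import *
print(sign_off())"
```

```text
the job is handed in; nothing more can be done
None
```

The job is handed in; no verdict was printed. The strip is against the stop and held by the spindle, the cap has slipped about 40° on the thimble, and the gripper was open and clear of everything at hand-in, at about 17 s of the 72 s allowed.

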